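Proof-load a brazed tube and hold the load

TASK

The brazed tube in the bench tester needs its proof load: first lower the yellow guard gently until it is fully closed, then take the blue spring-return handle and pull it out until its black pointer lies within the red mark on the scale. Finish while still holding the handle there, guard closed, with the program ending and the gripper not letting go. Do not shift the red mark or disturb the jar, the wrench and the brush.

Things in the scene. Friction and masses are not known exactly. Their poses are not given: they have to be found in the camera images.
- tester: Proof-load tester fixed to the bench: rusty base plate 160 (x) x 430 (y) x 14 mm, y -250 to +180 mm. Origin on the bench; at yaw 0 its x points away from the robot, y to the left, z up. Spring housing on its axis x 0, y +15 to -85 mm, top at 74 mm. White scale bar at x +38 to +72, y -95 to -220 mm, top at 36 mm. The handle pulls out along the tester's -y.
- guard (a joint): Opening (rad) of the hinged guard: 0 = closed, lying level on the green chamber; starts at 0.8 to 1.4, robot-side edge up. Yellow frame, clear pane, 130 (x) x 152 (y) x 8 mm, 0.25 kg; hinge along y on the side away from the robot. A friction hinge keeps it where it is left; at most 4 N at its edge moves it. A black lip 70 x 20 x 8 mm juts out from the middle of its free edge.
- guard_hinge (a point): Point on the guard's hinge line, middle of its width, at tester x +65, y +90, z +85 mm. The guard's underside starts on this line; its outer face is 8 mm outward. The green open-topped test chamber under it is 130 (x) x 150 (y) mm, centred at tester x 0, y +90 mm, rim at 84 mm.
- guard_edge (a point): Point on the guard's outer (upper) face at its free edge, middle of its width, 130 mm from the hinge line. Moves with the guard.
- pull: Spring-return slide with a blue upright handle: a flat paddle 44 (x) x 20 (y) mm, top 135 mm above the bench. Origin on its rod's axis, mid-paddle: tester x 0, y -135, z +50 mm when home. Slides up to 95 mm along tester -y; the spring pulls home with 3 N there, plus 1.5 N per 10 mm (8 to 15 N at the mark). 40 mm free between paddle and spring housing when home.
- grip (a point): Grasp point in the blue paddle, 20 mm below its top, 115 mm above the bench, in the middle of its 44 x 20 mm section; nothing else of the tester is higher than 74 mm near here. Moves with the slide.
- pointer (a point): The black pointer (3 mm wide along y) of the slide, above the middle of the scale bar, 44 mm above the bench. Has the same tester y as the handle.
- mark (a point): Middle of the red mark, a stiff rider 10 mm wide along the scale (tester y) that sits across the scale bar, top 39 mm above the bench. Its place along the scale, 35 to 80 mm out from the pointer's home, changes from run to run. Its y axis is parallel to the tester's.
- flux_jar: Bystander: closed jar 56 mm across, 65 mm high, upright, origin under its centre. Leave alone.
- wrench: Bystander: steel wrench 160 mm long lying on the bench on the robot's side of the tester, origin under its middle. Leave alone.
- brush: Bystander: brush 170 mm long lying on the bench beyond the tester, origin under its middle. Leave alone.

How it is judged:
On the way, in this order (a step that is already met when the one before it is completed fails the run):
1. the guard is fully closed, the handle still home (value of joint guard below 0.06 rad and not (y of pointer in the frame of tester below -0.155 m)), for 0.2 s.
2. the handle is held by the gripper with the pointer within the red mark, guard closed (value of joint guard below 0.06 rad and contact force between the fingers and pull above 3 N and y of pointer in the frame of mark between -0.006 and 0.006 m), for 0.5 s.
At the end, for the whole second after the job is handed in: The guard is closed (under 0.06 rad), the pointer's middle is within 6 mm of the middle of the red mark along the scale, the handle is still (under 20 mm/s) and the gripper's fingers hold it against the spring (contact over 3 N), all through the last second (all of step 2 and linear speed of pull below 0.02 m/s); the arm keeps its last pose, push and grip.
It fails at once if the handle was pulled out more than 20 mm while the guard was open by more than 0.15 rad (y of pointer in the frame of tester below -0.155 m and value of joint guard above 0.15 rad).
It fails at once if the guard was slammed (faster than 3 rad/s) (velocity of joint guard below -3 rad/s).
It fails at once if the red mark was shifted by more than 4 mm (distance of mark from where it was at the start of the episode above 0.004 m).
It fails at once if the jar, wrench or brush was moved more than 30 mm, or the jar tipped (distance of any of flux_jar, wrench, brush from where it was at the start of the episode above 0.03 m or angle between flux_jar's own z axis and vertical above 0.4 rad).
It also fails if it takes over 45 s, if anything falls off the work surface, if the arm or the gripper's body presses on something with over 40 N, if the wrist force passes 120 N, or if a joint passes its speed limit or range.

ROBOT

A 6-joint arm with a two-finger parallel gripper is mounted at the origin on the work surface. World frame = base frame: x ahead of the robot, y to its left, z up, the work surface at z = 0. Lengths are in m, angles in rad, forces in N, time in s.
With the tool pointing down it reaches from about 0.3 to 0.875 m from the base axis. Payload 6.4 kg.
Tool frame: the origin (TCP) lies midway between the tips of the shut fingers; the grasp point (between the pads) lies 19 mm behind it; z points along the fingers, x is the direction in which the jaws open and shut, and the axes are right-handed (so a half turn about z gives the same grasp; the last joint's range is limited). The gripper opens to 85 mm and grips with 20 to 120 N. Pads are 22 mm wide; open, the fingers measure 114 mm over their backs; the gripper's body (76 mm by 85 mm) begins 54 mm behind the grasp point. The pads swing forward as they close: fully open they stand 13 mm farther back than shut.
Start: joints at [0.949, 0.181, 1.607, -0, 1.354, -0.206], TCP at [0.232, 0.526, 0.231] pointing down, gripper open.
Joint ranges: [-2.99, 2.99], [-0.89, 2.07], [0.3, 2.58], [-1.14, 4.28], [0, 2.63], [-3.12, 3.12]. Speed limits (rad/s): [2.57, 2.57, 3.01, 3.14, 3.14, 3.14].

INTERFACE

Orientations are given as a unit quaternion [x, y, z, w].
In Python, from plant import env gives the robot as it stands.
- The arm moves only by the tool drive_tool, never from a script. Its argument "moves" is a list of rows, each a list of 6 numbers: the shift along the tool's x, y, z in m, then the turn, a rotation vector about the tool's x, y, z in degrees. A call has 1 to 10 rows; each row is the pose to reach, as a shift and turn from the pose commanded when the call began, along the tool's axes at that moment; what a row does not reach only later rows make up. A row lasts 1/8 s, in which the tool goes at most 62.5 mm and 10.7 degrees, less where a joint would pass 70% of its speed; a pose out of reach is approached as far as the arm can. A call with a gripper value outside its range is refused whole. "gripper" is the closure, from -1 (fully open) to 1 (shut), set as the call begins (left out, the last holds). The fingers move at their own pace and stop on an object; "squeeze" is the grip in N (left out, the last holds). Time passes only in rows, so rows that repeat a pose let the fingers close. It gives the time, the measured TCP pose, the force and the opening at its end, in the units of the state.
- env.read_state(): the state, without advancing time (a new reading comes with each control period).
- env.camera(name): name is "scene" or "top" or "wrist"; returns a dict with "frame" (480x640x3 uint8, blue, green, red), "mtx" (3x3 intrinsics, pixels), "dist" ([k1, k2, p1, p2, k3] as OpenCV has them; the pictures are not rectified), "position" and "attitude" of the camera in the world. Camera axes: x right, y up, looking along -z (the intrinsics and any distortion apply to the point x, -y, -z); pixel columns grow to the right and rows downward; lengths in m; the calibration is good to about 2 mm. A picture is of the moment at which its call begins. There is no depth.
- env.job_done(): hands the job in, once; it reports no verdict.
Trained networks look in the newest picture that a camera, given by its name, has taken for a name from the list of things; names that differ only in an ending like _2 or _b are one class to them, and where a whole thing is asked for, a point or a joint stands for the part that bears it (a point fixed in the world has none). Each returns a list of dicts, best first, with "p" (0 to 1); they miss things now and then, are a little off and sometimes report something else, mostly with a low value. They report only what shows in the picture. A call takes as long as a camera call.
- env.search_frame(camera, query): "position" ([column, row] in pixels, amid what is visible of it).
- env.silhouettes(camera, query): "pixels" (480x640 bool, what is visible of it) and "position" ([column, row] in pixels, amid what is visible of it).
The state is a dict: "time": time; "q": joint angles; "qvel": joint speeds; "tau": joint torques, N m; "position": TCP position; "eef_rot": TCP orientation; "contact_force": force on the tool from outside, world axes, zero at the start; "wrist_torque": the same for the moment, N m; "gripper_width": opening from 0.0 (shut) to 1.0 (fully open).
Only numpy, scipy, OpenCV 4.12 (cv2) and the standard library are available. Lean on these libraries where they do the work, as an engineer would, in place of code of your own. Each camera call takes 0.05 s, during which the arm holds its last target.

## Working session

There is one attempt and no reset: what is moved stays moved. The work goes in short steps, Python scripts to look and compute and a tool call to move; the robot and the scene stay as the last step left them, time stands still between calls to the robot, and variables do not carry over. Pictures are saved under pics/ and viewed, and the job is handed in when it is done.

Besides the shell and the picture viewer there is one more tool, called after "Call:" by a JSON object that holds its "name" and its "arguments", one argument or row to a line. drive_tool: Moves the arm, as the interface text tells. Its arguments: {"type":"object","properties":{"moves":{"type":"array","items":{"type":"array","items":{"type":"number"}}},"gripper":{"type":"number"},"squeeze":{"type":"number"}},"required":["moves"]}

```bash
mkdir -p pics; ls; cat > h.py <<'E'
import numpy as np, cv2
from scipy.spatial.transform import Rotation as R
from plant import env
def cam(n,save=None):
    c=env.camera(n)
    if save: cv2.imwrite('pics/'+save,c['frame'])
    return c
def Rc(c):
    a=np.array(c['attitude'],float)
    return R.from_quat(a).as_matrix() if a.size==4 else a.reshape(3,3)
def ray(c,px):
    u=cv2.undistortPoints(np.array([[px]],float),np.array(c['mtx']),np.array(c['dist']))[0,0]
    d=Rc(c)@np.array([u[0],-u[1],-1]); return np.array(c['position']),d
def atz(c,px,z):
    o,d=ray(c,px); return o+d*(z-o[2])/d[2]
def proj(c,P):
    P=np.atleast_2d(P); q=(P-np.array(c['position']))@Rc(c); q=q*[1,-1,-1]
    return cv2.projectPoints(q,np.zeros(3),np.zeros(3),np.array(c['mtx']),np.array(c['dist']))[0][:,0]
def tri(obs):
    A=np.zeros((3,3));b=np.zeros(3)
    for c,px in obs:
        o,d=ray(c,px);d=d/np.linalg.norm(d);M=np.eye(3)-np.outer(d,d);A+=M;b+=M@o
    return np.linalg.solve(A,b)
E
python3 - <<'E'
from h import *
s=env.read_state();print(s)
for n in ['scene','top']:
    c=cam(n,n+'0.png');print(n,c['position'],c['attitude'])
    for q in ['tester','guard','guard_hinge','guard_edge','pull','grip','pointer','mark','flux_jar','wrench','brush']:
        print(q,[(np.round(r['position']).tolist(),round(r['p'],2)) for r in env.search_frame(n,q)][:3])
E
```

```text
pics
{'time': 0.0, 'q': array([ 9.48667408e-01,  1.81597108e-01,  1.60798900e+00,  3.65148294e-05,
        1.35379913e+00, -2.06280306e-01]), 'qvel': array([ 0.00052106, -0.00109358, -0.00160844,  0.00013782, -0.00246495,
        0.00083612]), 'tau': array([-1.54245910e-03, -4.44865930e+01, -3.51342452e+01, -4.01683037e-04,
        8.83716886e-03,  3.00581644e-05]), 'position': array([0.23191918, 0.52555882, 0.23036181]), 'eef_rot': array([ 8.37846184e-01,  5.45905640e-01, -8.41717292e-04,  3.08498972e-04]), 'contact_force': array([ 0.52479699,  0.37132561, -0.3693637 ]), 'wrist_torque': array([ 0.03988494,  0.00170428, -0.01546564]), 'gripper_width': 0.9975572569456892}
scene [ 1.12377786 -0.10489304  0.53414095] [0.37101703 0.24639298 0.4941716  0.74661321]
tester [([323.0, 260.0], 0.59)]
guard [([368.0, 199.0], 0.88)]
guard_hinge [([368.0, 199.0], 0.91)]
guard_edge [([369.0, 198.0], 0.69)]
pull [([221.0, 256.0], 0.64), ([323.0, 261.0], 0.51)]
grip [([219.0, 256.0], 0.88)]
pointer [([216.0, 259.0], 0.96), ([191.0, 308.0], 0.36)]
mark [([193.0, 307.0], 0.6), ([369.0, 202.0], 0.5)]
flux_jar [([478.0, 228.0], 0.68), ([370.0, 200.0], 0.53), ([193.0, 313.0], 0.2)]
wrench [([279.0, 219.0], 0.9)]
brush []
top [0.42967474 0.08409251 0.99962367] [-0.07789372  0.05338852  0.71064092 -0.69718844]
tester [([346.0, 272.0], 0.59)]
guard [([275.0, 235.0], 0.8)]
guard_hinge [([277.0, 233.0], 0.77)]
guard_edge [([277.0, 235.0], 0.85), ([391.0, 210.0], 0.6)]
pull [([401.0, 269.0], 0.89)]
grip [([400.0, 272.0], 0.56)]
pointer [([406.0, 269.0], 0.72), ([277.0, 236.0], 0.48)]
mark [([432.0, 243.0], 0.47), ([402.0, 271.0], 0.31)]
flux_jar [([169.0, 255.0], 0.96)]
wrench [([298.0, 348.0], 0.79)]
brush [([390.0, 207.0], 0.66)]
```

View pics/scene0.png

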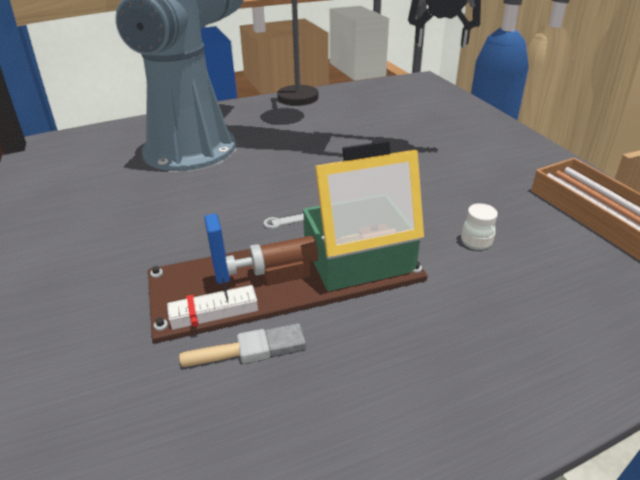

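View pics/top0.png

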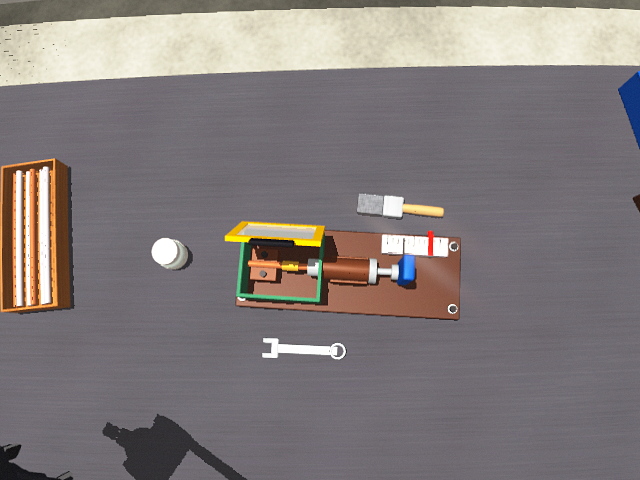

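The scene view shows the guard open about 1.2 rad, the pointer at about (226,297) and the red mark at about (193,311). In the top view the paddle is at about (404,270) and the mark at (431,243). I'll enlarge both to fit the tester pose.

```bash
python3 - <<'E'
import cv2
a=cv2.imread('pics/top0.png');b=cv2.imread('pics/scene0.png')
cv2.imwrite('pics/tz.png',cv2.resize(a[210:330,220:480],None,fx=3,fy=3,interpolation=cv2.INTER_CUBIC))
cv2.imwrite('pics/sz.png',cv2.resize(b[140:340,140:440],None,fx=2.6,fy=2.6,interpolation=cv2.INTER_CUBIC))
E
```

```text
(no output)
```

View pics/tz.png

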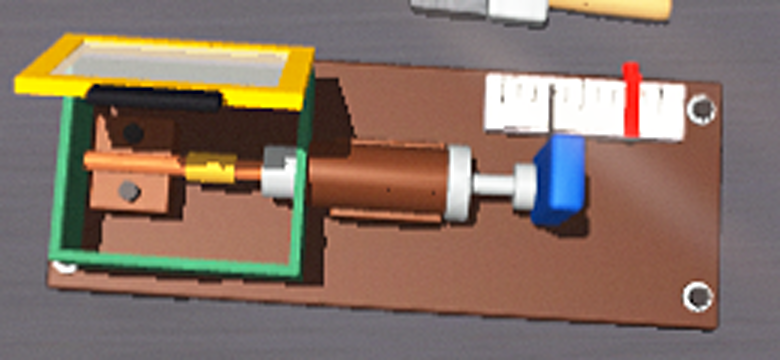

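View pics/sz.png

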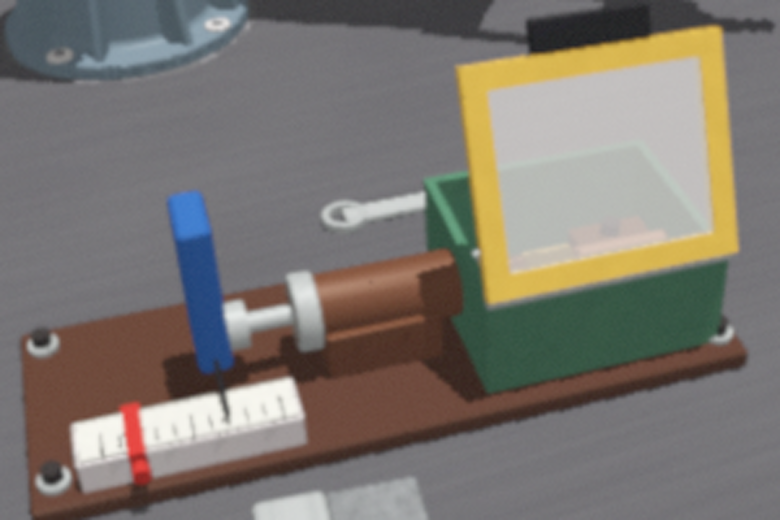

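```bash
cat > fit.py <<'E'
from h import *
from scipy.optimize import least_squares
import json
ct=cam('top');cs=cam('scene')
T=lambda a,b:(220+a/3,210+b/3)
S=lambda a,b:(140+a/2.6,140+b/2.6)
g=lambda y,r:('g',y,r)
obs=[(ct,T(487,73),(72,-95,36)),(ct,T(487,130),(38,-95,36)),(ct,T(684,137),(38,-220,36)),(ct,T(686,88),(72,-220,36)),
(ct,T(717,326),(-80,-250,14)),(ct,T(722,84),(80,-250,14)),(ct,T(48,287),(-80,180,14)),(ct,T(50,258),(-65,165,84)),(ct,T(302,274),(-65,15,84)),
(cs,S(35,515),(80,-250,14)),(cs,S(22,338),(-80,-250,14)),(cs,S(745,355),(80,180,14)),(cs,S(78,465),(72,-220,36)),(cs,S(72,425),(38,-220,36)),(cs,S(295,380),(38,-95,36)),(cs,S(303,418),(72,-95,36)),
(cs,S(492,303),g(14,0)),(cs,S(738,250),g(166,0)),(cs,S(457,67),g(14,130)),(cs,S(720,28),g(166,130))]
def tw(p,P):
    c,s=np.cos(p[2]),np.sin(p[2]);P=np.atleast_2d(P)
    return np.stack([p[0]+c*P[:,0]-s*P[:,1],p[1]+s*P[:,0]+c*P[:,1],P[:,2]],1)
def gp(th,y,r,o=8):
    return np.array([65-r*np.cos(th)+o*np.sin(th),y,85+r*np.sin(th)+o*np.cos(th)])/1000
def f(p):
    e=[]
    for c,px,m in obs:
        P=gp(p[3],m[1],m[2]) if m[0]=='g' else np.array(m)/1000
        e+=list(proj(c,tw(p,P))[0]-px)
    return np.array(e)
if __name__=='__main__':
    r=least_squares(f,[0.47,0.08,0,1.2],loss='soft_l1');p=r.x
    print(p,np.round(f(p).reshape(-1,2),1).tolist())
    # mark + pointer
    for c,px in [(ct,T(632,100)),(cs,S(135,425))]:
        w=atz(c,px,.039);c_,s_=np.cos(p[2]),np.sin(p[2]);d=w[:2]-p[:2];print('mark tester',c_*d[0]+s_*d[1],-s_*d[0]+c_*d[1])
    for c,px in [(cs,S(226,412))]:
        w=atz(c,px,.044);d=w[:2]-p[:2];print('ptr',c_*d[0]+s_*d[1],-s_*d[0]+c_*d[1])
    print('edge',tw(p,gp(p[3],90,130)),'grip',tw(p,[0,-.135,.115]))
    json.dump(list(p),open('p.json','w'))
E
python3 fit.py
```

```text
[ 0.54299249  0.09808748 -0.07913617  1.15951577] [[0.2, -0.4], [-0.5, -1.8], [-0.3, -0.4], [-0.7, -1.7], [0.6, 0.5], [0.4, -1.6], [-0.8, -0.2], [-0.3, -0.2], [-1.1, -0.2], [-2.4, 0.4], [-1.7, -2.0], [2.6, -2.0], [-1.1, -0.0], [-0.5, -0.9], [-1.5, -1.7], [0.1, -1.2], [-0.7, -0.1], [0.6, -0.0], [0.5, -0.2], [-0.0, -1.1]]
mark tester 0.05851590942542765 -0.18668741883474968
mark tester 0.05430480496309791 -0.18539769910749576
ptr 0.0650007922088512 -0.13595726093371252
edge [[0.57040462 0.1861962  0.20735752]] grip [[ 0.53232026 -0.03649002  0.115     ]]
```

```bash
cat > mv.py <<'E'
from fit import tw,gp
from h import *
import json
p=json.load(open('p.json'))
def tool(P,world=False):  # target TCP in tester coords (m)
    s=env.read_state(); Rt=R.from_quat(s['eef_rot'])
    W=np.array(P) if world else tw(p,P)[0]
    yaw=p[2]
    X=np.array([-np.sin(yaw),np.cos(yaw),0]);Z=np.array([0,0,-1.]);Y=np.cross(Z,X)
    Rg=R.from_matrix(np.stack([X,Y,Z],1))
    rv=(Rt.inv()*Rg).as_rotvec(degrees=True)
    return np.round(Rt.inv().apply(W-s['position'])*1000,1),np.round(rv,2)
E
python3 - <<'E'
from mv import *
s=env.read_state();print(s['position'],s['eef_rot'])
print(tool([.1,.09,.31]));print(tw(p,[.1,.09,.31]))
E
```

```text
[0.23224862 0.52602907 0.23127274] [ 8.37834605e-01  5.45924148e-01 -6.90713779e-06  5.21034666e-07]
(array([-148. ,  521.8,  -78.7]), array([ -0.  ,   0.  , -19.29]))
[[0.64979435 0.17990046 0.31      ]]
```

Call:
{"name": "drive_tool", "arguments": {
  "moves": [
    [0,0,-0.05,0,0,-4],
    [-0.015,0.04,-0.08,0,0,-10],
    [-0.03,0.1,-0.08,0,0,-19.3],
    [-0.045,0.155,-0.08,0,0,-19.3],
    [-0.06,0.21,-0.08,0,0,-19.3],
    [-0.075,0.265,-0.08,0,0,-19.3],
    [-0.09,0.32,-0.08,0,0,-19.3],
    [-0.105,0.375,-0.08,0,0,-19.3],
    [-0.12,0.425,-0.08,0,0,-19.3],
    [-0.135,0.475,-0.08,0,0,-19.3]
  ],
  "gripper": 1,
  "squeeze": 40
}}

```text
time: 2.65
position: [0.6135, 0.2093, 0.3113]
eef_rot: [0.735, 0.679, 0.0, -0.0]
contact_force: [-0.1, 0.8, 0.5]
gripper_width: 0.003
```

```bash
python3 - <<'E'
from mv import *
print(tool([.1,.09,.31]),tool([.1,.09,.195]))
E
```

```text
(array([-23.4,  36.5,   0.3]), array([ 0.02,  0.09, -0.3 ])) (array([-23.3,  36.5, 115.3]), array([ 0.02,  0.09, -0.3 ]))
```

Call:
{"name": "drive_tool", "arguments": {
  "moves": [
    [-0.023,0.037,0,0,0,0],
    [-0.023,0.037,0.04,0,0,0],
    [-0.023,0.037,0.08,0,0,0],
    [-0.023,0.037,0.115,0,0,0],
    [-0.023,0.037,0.115,0,0,0]
  ]
}}

```text
time: 3.38
position: [0.6446, 0.1851, 0.1926]
eef_rot: [0.734, 0.679, -0.003, -0.002]
contact_force: [-0.6, -0.4, 0.4]
gripper_width: 0.004
```

```bash
python3 - <<'E'
from mv import *
for th in [1.16,1.0,.85,.7,.55,.4,.25,.12,.05,0,-.03]:
    P=gp(th,90,122);P=np.array([P[0]+.011,.09,P[2]]);print(th,tool(P)[0])
c=cam('scene','s1.png')
E
```

```text
1.16 [ -5.2 -62.7  -2.7]
1.0 [ -5.1 -80.5   5.3]
0.85 [ -5.1 -95.8  15.4]
0.7 [  -5.1 -109.5   27.6]
0.55 [  -5.1 -121.2   41.7]
0.4 [  -5.1 -130.6   57.4]
0.25 [  -5.1 -137.6   74.4]
0.12 [  -5.1 -141.5   89.7]
0.05 [  -5.1 -142.8   98.2]
0 [  -5.1 -143.4  104.3]
-0.03 [  -5.1 -143.6  107.9]
```

View pics/s1.png

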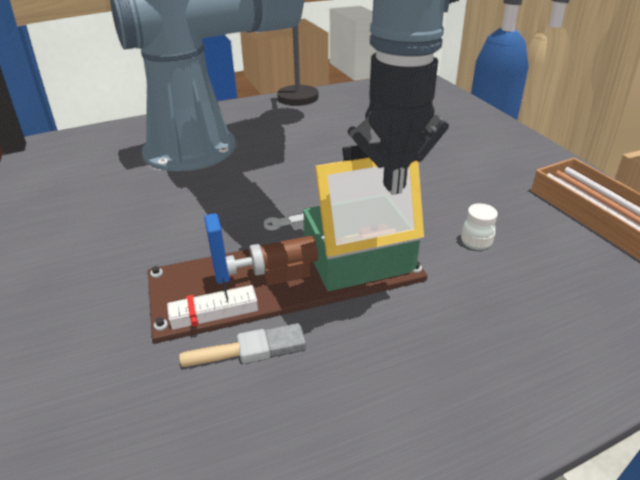

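The fingers, at about (397,180), are in front of the pane on the far side, clear of the guard. Starting the closing arc.

Call:
{"name": "drive_tool", "arguments": {
  "moves": [
    [-0.003,-0.035,-0.003,0,0,0],
    [-0.005,-0.055,-0.003,0,0,0],
    [-0.005,-0.063,-0.003,0,0,0],
    [-0.005,-0.072,0.001,0,0,0],
    [-0.005,-0.08,0.005,0,0,0],
    [-0.005,-0.088,0.01,0,0,0],
    [-0.005,-0.096,0.015,0,0,0],
    [-0.005,-0.103,0.021,0,0,0],
    [-0.005,-0.109,0.027,0,0,0],
    [-0.005,-0.109,0.027,0,0,0]
  ]
}}

```text
time: 4.78
position: [0.5371, 0.1884, 0.1682]
eef_rot: [0.734, 0.679, -0.001, -0.001]
contact_force: [-0.2, -0.1, -1.2]
gripper_width: -0.001
```

```bash
python3 - <<'E'
from mv import *
for th in [.7,.62,.55,.47,.4,.32,.25,.18,.12,.05,0,-.03]:
    P=gp(th,90,122);P=np.array([P[0]+.011,.09,P[2]]);print(th,tool(P))
c=cam('scene','s2.png')
E
```

```text
0.7 (array([ 0.4, -0.1, -0.7]), array([-0.04,  0.02,  0.01]))
0.62 (array([ 0.4, -6.6,  6.6]), array([-0.04,  0.02,  0.01]))
0.55 (array([  0.4, -11.8,  13.4]), array([-0.04,  0.02,  0.01]))
0.47 (array([  0.4, -17.1,  21.6]), array([-0.04,  0.02,  0.01]))
0.4 (array([  0.4, -21.2,  29.1]), array([-0.04,  0.02,  0.01]))
0.32 (array([  0.4, -25.2,  38. ]), array([-0.04,  0.02,  0.01]))
0.25 (array([  0.4, -28.1,  46.1]), array([-0.04,  0.02,  0.01]))
0.18 (array([  0.4, -30.5,  54.3]), array([-0.04,  0.02,  0.01]))
0.12 (array([  0.4, -32.1,  61.5]), array([-0.04,  0.02,  0.01]))
0.05 (array([  0.4, -33.3,  69.9]), array([-0.04,  0.02,  0.01]))
0 (array([  0.4, -33.9,  76. ]), array([-0.04,  0.02,  0.01]))
-0.03 (array([  0.4, -34.1,  79.7]), array([-0.04,  0.02,  0.01]))
```

View pics/s2.png

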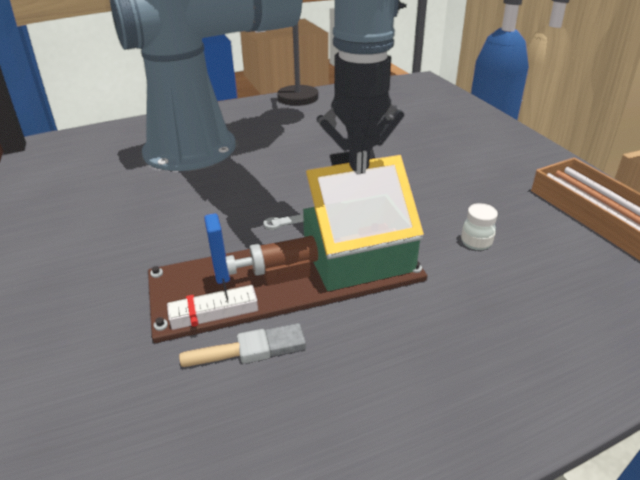

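The guard has followed the fingers, which rest on the frame at about (361,168). I'll carry on down the arc, staying a little further in from the edge.

Call:
{"name": "drive_tool", "arguments": {
  "moves": [
    [0,-0.002,0.008,0,0,0],
    [0,-0.005,0.015,0,0,0],
    [0,-0.01,0.023,0,0,0],
    [0,-0.014,0.031,0,0,0],
    [0,-0.018,0.039,0,0,0],
    [0,-0.021,0.047,0,0,0],
    [0,-0.023,0.055,0,0,0],
    [0,-0.025,0.062,0,0,0],
    [0,-0.025,0.068,0,0,0],
    [0,-0.025,0.072,0,0,0]
  ]
}}

```text
time: 6.18
position: [0.5132, 0.1904, 0.0968]
eef_rot: [0.734, 0.679, -0.0, -0.0]
contact_force: [-1.2, -0.4, 0.7]
gripper_width: 0.004
```

Call:
{"name": "drive_tool", "arguments": {
  "moves": [
    [0,0,0.002,0,0,0],
    [0,0,0.004,0,0,0],
    [0,0,0.005,0,0,0],
    [0,0,0.005,0,0,0]
  ]
}}

```text
time: 6.68
position: [0.5135, 0.1904, 0.0923]
eef_rot: [0.734, 0.679, 0.0, 0.0]
contact_force: [-0.6, -0.3, 1.0]
gripper_width: -0.001
```

```bash
python3 - <<'E'
from mv import *
s=env.read_state();print(s['contact_force'],s['position'])
c=cam('scene','s3.png')
cv2.imwrite('pics/s3z.png',cv2.resize(c['frame'][130:300,270:450],None,fx=3.2,fy=3.2,interpolation=cv2.INTER_CUBIC))
for th in [0,.06]:
  print(th,[proj(c,tw(p,gp(th,y,r)))[0].round(1).tolist() for y in(14,166) for r in (0,130)])
E
```

```text
[-0.2439926   0.22046985  0.57490306] [0.51354295 0.19040061 0.09241919]
0 [[326.9, 250.7], [302.2, 203.7], [422.5, 230.8], [387.9, 188.3]]
0.06 [[327.1, 250.9], [302.1, 199.9], [422.7, 231.0], [388.4, 184.6]]
```

View pics/s3z.png

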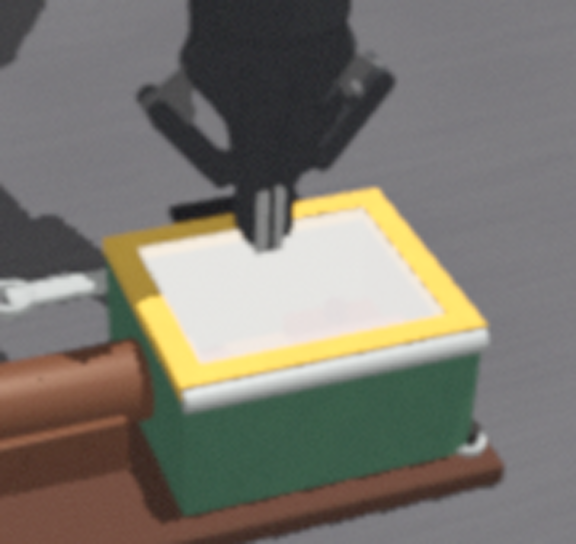

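The free-edge corners lie at about (302,205) and (388,189), which fits 0 rad (302,204 and 388,188), not 0.06. I'll press a little more to confirm by force.

Call:
{"name": "drive_tool", "arguments": {
  "moves": [
    [0,0,0.001,0,0,0],
    [0,0,0.002,0,0,0],
    [0,0,0.002,0,0,0]
  ]
}}

```text
time: 7.2
position: [0.5136, 0.1905, 0.0919]
eef_rot: [0.734, 0.679, 0.0, 0.0]
contact_force: [-5.3, -1.7, 12.9]
gripper_width: 0.0
```

The force rose to 13 N with almost no travel, so the guard is on its stop. Lift and move to the handle.

Call:
{"name": "drive_tool", "arguments": {
  "moves": [
    [0,0,-0.03,0,0,0],
    [0,0,-0.08,0,0,0],
    [0,0,-0.12,0,0,0]
  ],
  "gripper": -1
}}

```text
time: 7.58
position: [0.5136, 0.1904, 0.2122]
eef_rot: [0.734, 0.679, 0.0, 0.0]
contact_force: [0.8, -0.4, -0.2]
gripper_width: 0.636
```

```bash
python3 - <<'E'
from mv import *
print(tool([0,-.135,.21]),tool([0,-.135,.096]))
c=cam('top','t4.png')
print([(r['position'],r['p']) for r in env.search_frame('top','grip')])
print(proj(c,tw(p,[0,-.135,.115])),proj(c,tw(p,[.022,-.125,.135])),proj(c,tw(p,[-.022,-.145,.135])))
cv2.imwrite('pics/t4z.png',cv2.resize(c['frame'][200:340,220:480],None,fx=3,fy=3))
E
```

```text
(array([-225.5,   33.6,    5.8]), array([ 0.55, -0.12,  0.02])) (array([-225.7,   32.5,  119.7]), array([ 0.55, -0.12,  0.02]))
[([399.0, 270.5], 0.79), ([372.6, 276.7], 0.41)]
[[407.65338581 267.68802433]] [[403.75256838 253.12607097]] [[414.68393873 279.5691759 ]]
```

View pics/t4z.png

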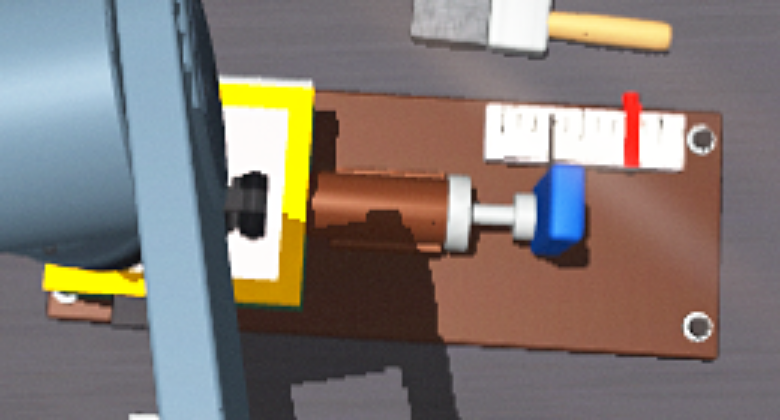

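The paddle's top face spans about (405–415, 255–281), matching the model to within 2 px. The guard lies level. Moving over the handle and down.

Call:
{"name": "drive_tool", "arguments": {
  "moves": [
    [-0.055,0.008,0,0,0,0],
    [-0.11,0.016,0,0,0,0],
    [-0.17,0.024,0,0,0,0],
    [-0.225,0.032,0,0,0,0],
    [-0.225,0.032,0,0,0,0]
  ]
}}

```text
time: 8.4
position: [0.5267, -0.0398, 0.2084]
eef_rot: [0.736, 0.677, -0.001, -0.001]
contact_force: [-0.3, 0.9, -0.4]
gripper_width: 0.999
```

```bash
python3 - <<'E'
from mv import *
print(tool([0,-.135,.096]))
c=cam('scene','s5.png')
E
```

```text
(array([  0.3,   6.1, 112.6]), array([-0.17, -0.06, -0.09]))
```

View pics/s5.png

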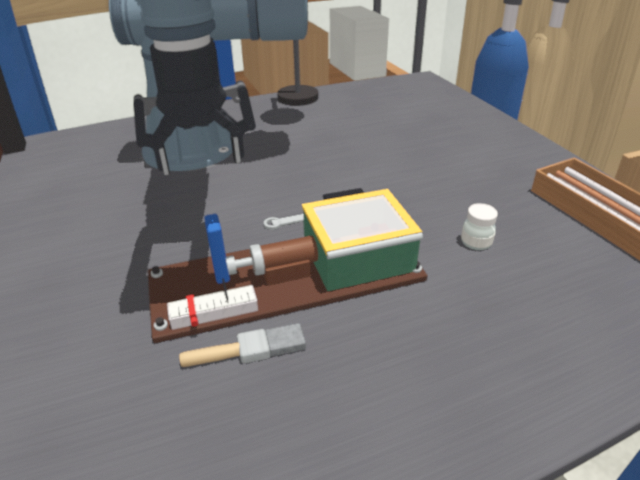

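The guard is closed and the open fingers, at about (163,160) and (238,150), straddle the paddle line. Descending.

Call:
{"name": "drive_tool", "arguments": {
  "moves": [
    [0,0.004,0.03,0,0,0],
    [0,0.004,0.06,0,0,0],
    [0,0.004,0.09,0,0,0],
    [0,0.004,0.112,0,0,0],
    [0,0.004,0.112,0,0,0]
  ]
}}

```text
time: 9.18
position: [0.5295, -0.0345, 0.0961]
eef_rot: [0.734, 0.679, -0.001, -0.002]
contact_force: [-0.0, 0.6, -0.1]
gripper_width: 0.994
```

```bash
python3 - <<'E'
from mv import *
print(tool([0,-.135,.096]))
c=cam('scene','s6.png')
cv2.imwrite('pics/s6z.png',cv2.resize(c['frame'][130:340,130:330],None,fx=2.8,fy=2.8))
E
```

```text
(array([-0.8,  0.8,  2.6]), array([-0.  , -0.01,  0.11]))
```

View pics/s6z.png

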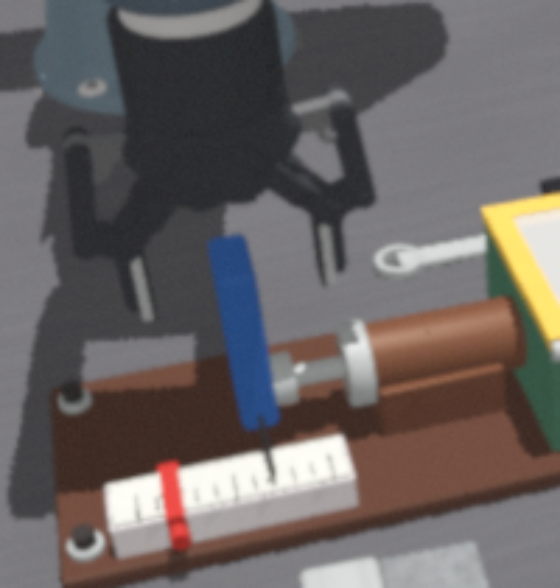

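The fingers, at about (182,232) and (247,225), flank the paddle, which is near the middle between them. Closing.

Call:
{"name": "drive_tool", "arguments": {
  "moves": [
    [0,0,0,0,0,0],
    [0,0,0,0,0,0],
    [0,0,0,0,0,0],
    [0,0,0,0,0,0],
    [0,0,0,0,0,0],
    [0,0,0,0,0,0]
  ],
  "gripper": 1,
  "squeeze": 80
}}

```text
time: 10.07
position: [0.5316, -0.0365, 0.0987]
eef_rot: [0.735, 0.679, 0.0, -0.0]
contact_force: [-1.3, 2.6, 5.7]
gripper_width: 0.226
```

```bash
python3 - <<'E'
from mv import *
s=env.read_state();print(s['contact_force'],s['gripper_width']*85,tool([0,-.135,.096]))
c=cam('scene','s7.png')
cv2.imwrite('pics/s7z.png',cv2.resize(c['frame'][130:340,130:330],None,fx=2.8,fy=2.8))
E
```

```text
[-2.13449546  3.21850403  5.3778008 ] 18.80466732596302 (array([0.1, 0.7, 2.7]), array([ 0.01, -0.02,  0.  ]))
```

View pics/s7z.png

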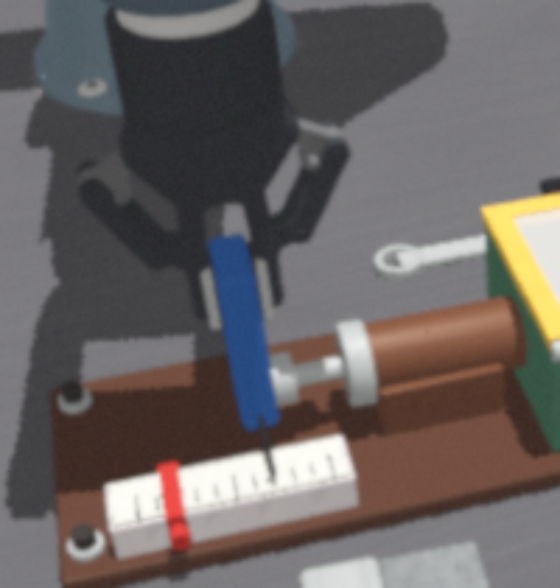

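The paddle is held, with an opening of 19 mm against its 20 mm thickness. Pulling 42 mm of the estimated 51 mm, then looking again.

Call:
{"name": "drive_tool", "arguments": {
  "moves": [
    [-0.005,0,0,0,0,0],
    [-0.01,0,0,0,0,0],
    [-0.015,0,0,0,0,0],
    [-0.02,0,0,0,0,0],
    [-0.025,0,0,0,0,0],
    [-0.03,0,0,0,0,0],
    [-0.035,0,0,0,0,0],
    [-0.04,0,0,0,0,0],
    [-0.042,0,0,0,0,0],
    [-0.042,0,0,0,0,0]
  ]
}}

```text
time: 11.48
position: [0.5283, -0.0772, 0.0987]
eef_rot: [0.734, 0.679, 0.001, -0.001]
contact_force: [-0.8, 9.1, 7.7]
gripper_width: 0.225
```

```bash
python3 - <<'E'
from mv import *
s=env.read_state();print(s['contact_force'],s['gripper_width']*85,tool([0,-.135,.096]))
c=cam('scene','s8.png')
cv2.imwrite('pics/s8z.png',cv2.resize(c['frame'][270:340,140:280],None,fx=5.6,fy=5.6,interpolation=cv2.INTER_CUBIC))
c=cam('top','t8.png')
cv2.imwrite('pics/t8z.png',cv2.resize(c['frame'][220:300,370:480],None,fx=6,fy=6,interpolation=cv2.INTER_CUBIC))
E
```

```text
[-0.43207007  8.89051528  6.12055407] 19.26946571282762 (array([40.8,  0.8,  2.8]), array([ 0.01, -0.14,  0.01]))
```

View pics/s8z.png

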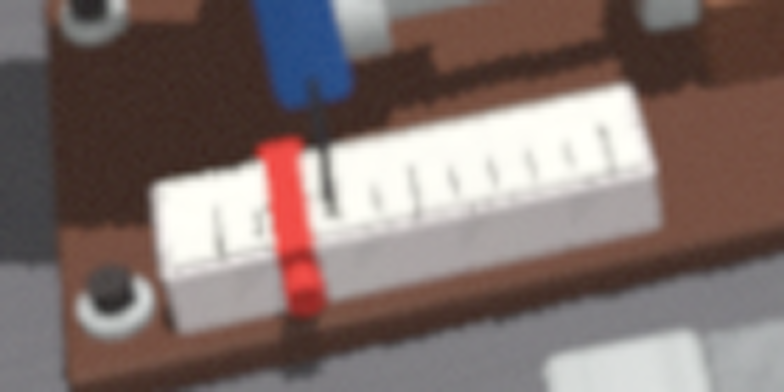

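View pics/t8z.png

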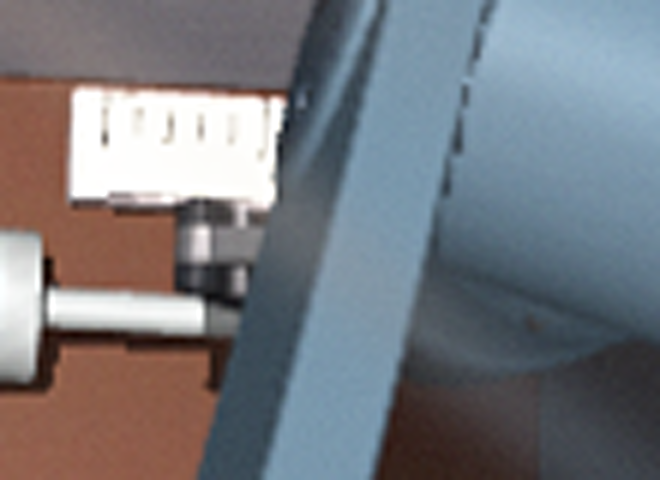

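```bash
cat > rel.py <<'E'
from mv import *
def ty(c,px,z):
    w=atz(c,px,z);d=w[:2]-np.array(p[:2]);a,b=np.cos(p[2]),np.sin(p[2]);return np.round([(a*d[0]+b*d[1])*1e3,(-b*d[0]+a*d[1])*1e3],1)
E
python3 - <<'E'
from rel import *
c=cam('scene')
Z=lambda a,b:(140+a/5.6,270+b/5.6)
for q in [(334,212),(328,170),(322,140)]: print('ptr',ty(c,Z(*q),.044))
for q in [(278,147),(288,188),(297,235)]: print('mark',ty(c,Z(*q),.039))
for q in ['mark','pointer']:
    print(q,[(np.round(r['position'],1).tolist(),round(r['p'],2)) for r in env.search_frame('scene',q)])
yc=-.1767
for y in (-.1767,-.186):print(proj(c,tw(p,[.055,y,.044])),proj(c,tw(p,[.055,y,.039])))
E
```

```text
ptr [  72.  -175.6]
ptr [  56.3 -175.3]
ptr [  44.7 -175.5]
mark [  38.2 -187. ]
mark [  54.3 -186.1]
mark [  72.  -185.7]
mark [([192.5, 261.4], 0.62), ([193.3, 310.9], 0.58)]
pointer [([191.8, 265.3], 0.93)]
[[197.47504463 299.94909522]] [[198.0616706  302.47789156]]
[[190.93602695 301.35001986]] [[191.55268758 303.87868485]]
```

The pointer is at tester y of about −175.5 mm and the mark's middle at −186.2 mm, so 10.5 mm more is needed.

Call:
{"name": "drive_tool", "arguments": {
  "moves": [
    [-0.003,0,0,0,0,0],
    [-0.006,0,0,0,0,0],
    [-0.009,0,0,0,0,0],
    [-0.0105,0,0,0,0,0],
    [-0.0105,0,0,0,0,0],
    [-0.0105,0,0,0,0,0],
    [-0.0105,0,0,0,0,0],
    [-0.0105,0,0,0,0,0]
  ]
}}

```text
time: 12.92
position: [0.5275, -0.0871, 0.0987]
eef_rot: [0.734, 0.679, 0.001, -0.001]
contact_force: [-0.3, 10.4, 7.1]
gripper_width: 0.224
```

```bash
python3 - <<'E'
from rel import *
s=env.read_state();print(s['contact_force'],s['gripper_width']*85,tool([0,-.135,.096])[0],np.abs(s['qvel']).max())
c=cam('scene','s9.png')
cv2.imwrite('pics/s9z.png',cv2.resize(c['frame'][270:340,140:280],None,fx=5.6,fy=5.6,interpolation=cv2.INTER_CUBIC))
E
```

```text
[-0.80665597  9.344877    7.09961341] 18.79035233548146 [50.9  0.8  2.8] 0.0019391467889801376
```

View pics/s9z.png

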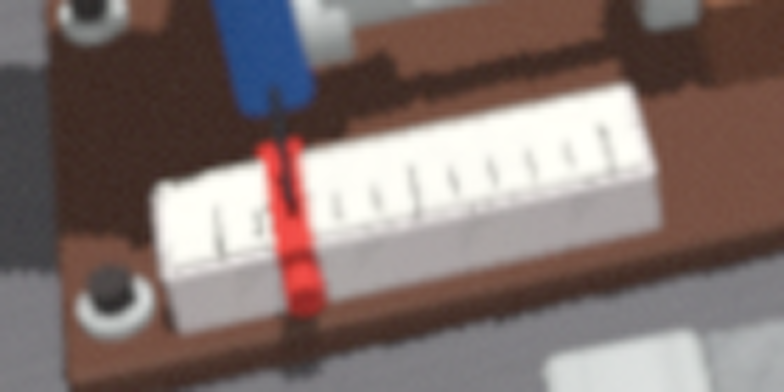

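View pics/s9.png

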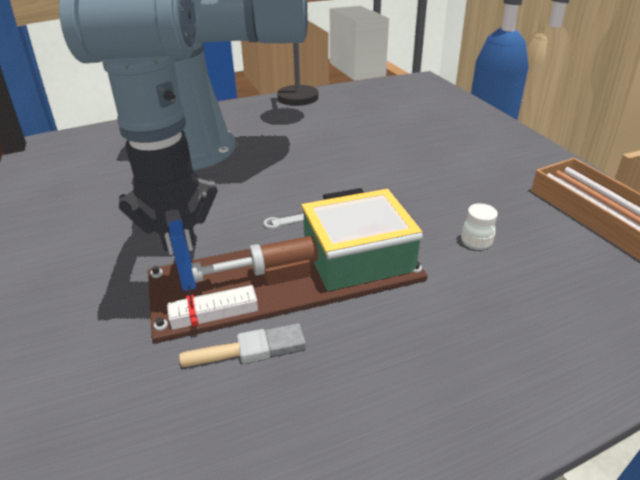

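```bash
python3 - <<'E'
from rel import *
c=cam('scene')
Z=lambda a,b:(140+a/5.6,270+b/5.6)
for q in [(293,212),(287,180),(280,140)]: print('ptr',ty(c,Z(*q),.044))
for q in [(280,147),(298,235)]: print('mark',ty(c,Z(*q),.039))
E
```

```text
ptr [  68.8 -185.5]
ptr [  56.8 -185.7]
ptr [  41.3 -185.9]
mark [  38.3 -186.5]
mark [  72.1 -185.5]
```

The pointer (−185.7 mm) and the mark (−186.0 mm) coincide within 0.5 mm. The arm is still and the guard is closed, so I'm handing in.

Call:
{"name": "drive_tool", "arguments": {
  "moves": [
    [0,0,0,0,0,0],
    [0,0,0,0,0,0],
    [0,0,0,0,0,0],
    [0,0,0,0,0,0]
  ]
}}

```text
time: 13.72
position: [0.5275, -0.0871, 0.0987]
eef_rot: [0.734, 0.679, 0.001, -0.001]
contact_force: [-0.6, 10.9, 7.7]
gripper_width: 0.228
```

```bash
python3 - <<'E'
from plant import env
s=env.read_state();print(s['time'],s['position'],s['contact_force'],s['gripper_width'])
env.job_done()
E
```

```text
13.725 [ 0.52752255 -0.08713876  0.09870532] [-0.60855218 10.87781502  7.73993883] 0.2280928996745164
the job is handed in; nothing more can be done
```

I lowered the guard with the shut fingers until it met its stop. I then gripped the blue handle at 80 N, pulled it out about 51 mm to the red mark, and handed in at 13.7 s still holding it.

- **Guard:** in the pictures its edge corners fit 0 rad rather than 0.06. A last press rose to 13 N with almost no travel.
- **Pointer and mark:** the pointer is at tester y of about −185.7 mm and the mark's middle at about −186.0 mm, well inside the 6 mm limit. This final measurement comes from the scene camera only, because the arm blocked the top view.
- **Hold:** the tool reads about 11 N of spring pull, the arm is still, and the opening of 19 mm matches the 20 mm paddle. I could not read the finger contact force directly.
- **Other items:** the mark, jar, wrench and brush look unmoved in the last scene picture; I did not measure them.

No check failed. The top view put the paddle about 2 px (3 mm) off the fitted model across the pull direction, which had no effect on the grasp.

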